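# Unlock and peel the stuck cover tray off a nest of brownie trays

### The job

The cover tray on the brownie trays is locked by a quarter-turn knob and stuck down with glaze: turn the knob anticlockwise until it stops, lift it out and leave it in the small steel dish. Then take the cover by the upright tab at its corner, peel it off by raising that end first while the opposite end stays down on the trays, and carry it over the white drip tray. Finish there still holding it by the tab: roughly level, centred over the drip tray and well clear above it; leave the other things on the bench alone.

Things in the scene. Friction and masses are not known exactly. Their poses are not given: they have to be found in the camera images.
- stack: Fixed nest of aluminium trays with brownies, 208 (x) x 158 (y) mm, rim top 40 mm above the bench; never moves. Origin at the centre of its underside, z up; its -x end is roughly towards the robot. At its x -132, y -40 mm is the axis of a steel bracket (38 x 52 mm, top at 46 mm) that holds the knob
- cover: Formed aluminium cover tray, about 0.2 kg, in the nest: flat rim 204 (x) x 154 (y) mm, 4 mm thick, pan hanging 16 mm below it. Origin at its centre on the rim's underside (40 mm above the bench at first), near its centre of mass; axes as the nest's. A 4 mm ear on its -x edge lies under the knob's skirt, which holds it down until the knob is out
- cover_tab (a point): Grip point on the cover's upright corner tab, a plain block 26 mm long (cover x) x 12 mm thick (cover y) standing 26 mm above the rim's top; the point is at cover x -88, y +58, z +30 mm, on the tab's centre line at its top (the block's z range is +4 to +30 mm). Pinch the tab across cover y from above
- cover_far (a point): Middle of the cover's other (+x) end edge, cover x +100 mm, y 0, z 0: the end about which the cover tips when it is peeled from the tab's end. Glaze along the two long seams holds the cover (8 to 20 N at the tab); each spot lets go once the cover has risen about 12 mm there
- knob: Loose black bayonet knob, 0.1 kg, in the bracket: skirt 52 mm across, 8 mm high; on it a grip bar 40 mm long (knob x), 12 mm thick (knob y), 26 mm high; below, a 9 mm stem 28 mm long with a 28 mm cross bar parallel to the grip bar. Origin on its axis at the skirt's underside (46 mm above the bench at first), z up
- knob_grip (a point): Point on the knob's axis 30 mm above its origin, 4 mm below the bar's top. The knob starts with its x axis 0.15 to 0.55 rad anticlockwise (from above) of the nest's x and turns freely; anticlockwise it stops with its bar parallel to the nest's y (1.57 rad). Only there, within about 0.1 rad, can it be lifted straight up, clear after 30 mm
- dish_in (a point): Centre of the inner floor (5 mm or less above the bench) of the fixed square steel dish, 130 x 130 mm, walls 25 mm high; the knob goes here, in any attitude
- drip: Fixed white plastic drip tray, 220 (x) x 200 (y) mm, 30 mm high, open at the top; origin at the centre of its underside. It and the nest stand left and right on the bench, either way round
- jar: Bystander: amber glass jar, 66 mm across, 90 mm tall, stands between nest and drip tray; origin at its underside, to be left alone
- ring: Bystander: steel pastry ring, 72 mm across, 45 mm high; origin at its underside, to be left alone
- spatula: Bystander: spatula lying flat at the left of the bench; origin at its underside, to be left alone
- brush: Bystander: brush lying flat at the right of the bench; origin at its underside, to be left alone
- cup: Bystander: steel cup, 80 mm across, 80 mm tall, near the robot on the left; origin at its underside, to be left alone
- scraper: Bystander: steel dough scraper, 110 x 75 mm, with a round wooden grip, lying near the robot on the right; origin at its underside, to be left alone
Things that resemble listed ones, but are neither listed nor needed, are in the scene too. Of the things that look like the knob, the smallest one is meant. What is shaped like the part that bears dish_in but brown or red is not meant.

How it is judged:
By the outcome, as a careful person would: the job done as asked, in the order asked, and still so for the second after the job is handed in, while the arm keeps its last pose, push and grip.
It also fails if it takes over 58 s, if anything falls off the work surface, if the arm or the gripper's body presses on something with over 40 N, if the wrist force passes 120 N, or if a joint passes its speed limit or range.

### The arm

A 7-joint arm with a two-finger parallel gripper is mounted at the origin on the work surface. World frame = base frame: x ahead of the robot, y to its left, z up, the work surface at z = 0. Lengths are in m, angles in rad, forces in N, time in s.
With the tool pointing down it reaches from about 0.35 to 0.9 m from the base axis. Payload 8.1 kg.
Tool frame: the origin (TCP) lies midway between the tips of the shut fingers; the grasp point (between the pads) lies 19 mm behind it (robot.grip_point_offset is the distance from the TCP to the grasp point, in m); z points along the fingers, y is the line along which they close (so a half turn about z gives the same grasp; the last joint's range is limited). The gripper opens to 85 mm and grips with 20 to 120 N. Pads are 22 mm wide; open, the fingers measure 114 mm over their backs; the gripper's body (76 mm by 85 mm) begins 54 mm behind the grasp point. The pads swing forward as they close: fully open they stand 13 mm farther back than shut.
Start: joints at [1.002, 0.434, 0.025, 1.573, -0.012, 1.134, -0.075], TCP at [0.281, -0.558, 0.204] pointing down, gripper open.
Joint ranges: [-2.62, 2.62], [-0.44, 2.09], [-1.27, 1.32], [0.08, 2.57], [-1.32, 4.46], [0.12, 2], [-2.74, 2.74]. Speed limits (rad/s): [2.22, 2.22, 3.01, 3.01, 3.14, 3.14, 3.14].

### API

Orientations are given as a 3x3 rotation matrix whose columns are the frame's x, y, z axes.
In Python, from bench import robot gives the robot as it stands.
- The arm moves only by the shell command python3 -m pendant 'ROWS' [FORCE]. ROWS is JSON, a list that holds one entry, the list of rows, each a list of 7 numbers: the shift along the tool's x, y, z in m, then the turn, a rotation vector about the tool's x, y, z in degrees, then the opening in per cent of the stroke, from 0 (shut) to 100 (fully open). A call has 1 to 12 rows; each row shifts and turns the commanded pose from where the row before left it, along the tool's axes as they then stand; what a row does not reach is not made up. A row lasts 1/10 s, in which the tool goes at most 50 mm and 8.59 degrees, less where a joint would pass 70% of its speed; a pose out of reach is approached as far as the arm can. A call is refused whole if a number of a shift passes 0.05 or a number of a turn 8.59, either way. A call with a gripper value outside its range is refused whole. The fingers move at their own pace and stop on an object; FORCE is the grip in N (left out, the last holds). Time passes only in rows, so rows that do not move let the fingers close. It gives the time, the measured TCP pose, the force, the opening and the grip force at its end, in the units of the state.
- robot.state(): the state, without advancing time (a new reading comes with each control period).
- robot.grab_frame(name): name is "scene" or "side" or "wrist"; returns a dict with "img" (480x640x3 uint8, blue, green, red), "mtx" (3x3 intrinsics, pixels), "R" (3x3) and "t" (3): a world point X has camera coordinates R X + t. Camera axes: x right, y down, z forward; pixel columns grow to the right and rows downward; lengths in m; the calibration is good to about 2 mm. A picture is of the moment at which its call begins. There is no depth.
- robot.hand_in(): hands the job in; it is judged then, once.
The state is a dict: "time": time; "joints": joint angles; "joint_vel": joint speeds; "effort": joint torques, N m; "position": TCP position; "ee_rot": TCP orientation; "wrist_force": force on the tool from outside, world axes, zero at the start; "wrist_torque": the same for the moment, N m; "width": finger opening in m; "gripper_force": force on a finger pad.
Only numpy, scipy, OpenCV 4.12 (cv2) and the standard library are available. Lean on these libraries where they do the work, as an engineer would, in place of code of your own. Each camera call takes 0.05 s, during which the arm holds its last target. There are 200 camera calls.

## Working session

There is one attempt and no reset: what is moved stays moved. The work goes in short steps, Python scripts to look and compute and a shell command to move; the robot and the scene stay as the last step left them, time stands still between calls to the robot, and variables do not carry over. Pictures are saved under pics/ and viewed, at most 10 in all, crops included, and the job is handed in when it is done.

```bash
mkdir -p pics; cat > h.py <<'E'
import numpy as np, cv2, pickle
from bench import robot
def grab(n):
    f=robot.grab_frame(n); return f
def save(n,tag):
    f=grab(n); cv2.imwrite(f'pics/{tag}.png',f['img']); pickle.dump(f,open(f'pics/{tag}.pkl','wb')); return f
def load(tag): return pickle.load(open(f'pics/{tag}.pkl','rb'))
def unproj(f,uv,z):
    d=np.linalg.inv(f['mtx'])@np.array([uv[0],uv[1],1.]); R=np.array(f['R']);t=np.array(f['t'])
    c=-R.T@t; d=R.T@d; return c+d*(z-c[2])/d[2]
def proj(f,X):
    p=np.array(f['mtx'])@(np.array(f['R'])@np.array(X)+np.array(f['t'])); return p[:2]/p[2]
E
python3 - <<'E'
from h import *
np.set_printoptions(precision=3,suppress=True)
for n in ("scene","side"):
    f=save(n,n+"0"); print(n,-np.array(f['R']).T@f['t'])
a=robot.state(); print(a['position'],a['ee_rot'],a['time'],a['wrist_force'])
E
```

```text
scene [1.391 0.438 1.015]
side [-0.574  0.998  1.073]
[ 0.28  -0.558  0.203] [[ 0.894  0.449 -0.001]
 [ 0.449 -0.894  0.001]
 [-0.    -0.001 -1.   ]] 0.1 [-1.259  1.265  0.367]
```

View pics/scene0.png

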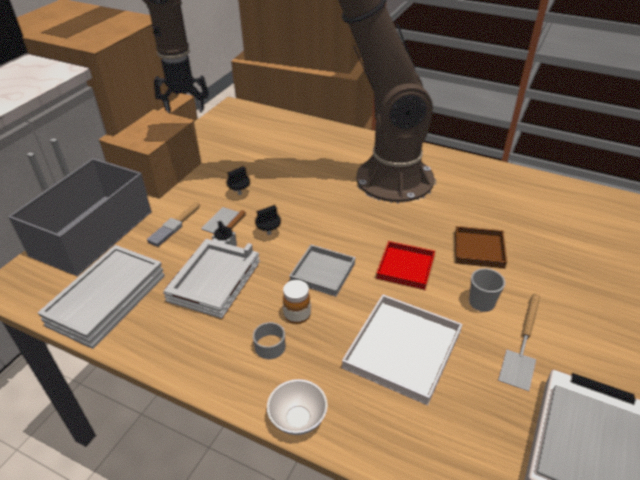

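View pics/side0.png

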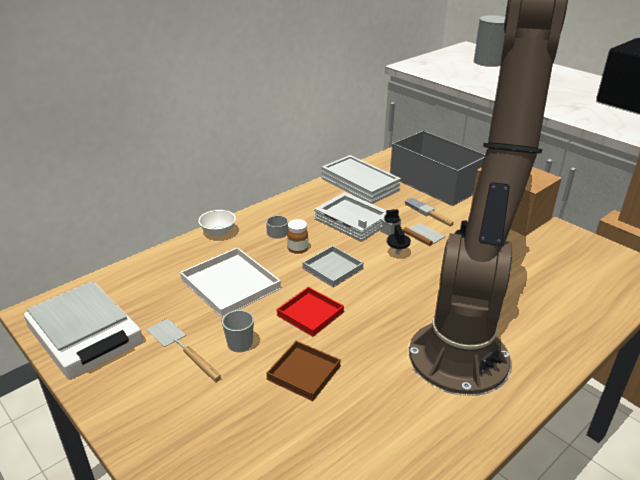

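Scene: nest with tab at (213,275). Knob-like things are at (224,230) in the bracket, plus two bigger ones loose at (238,180) and (268,220). The tray stack at (103,295) has no tab, so it is a decoy. The steel dish is at (323,270), with red (405,265) and brown (480,247) decoys. The drip tray is at (403,347), with a scale at (590,430). I choose the knob at (224,230) and check it in a close crop.

```bash
python3 - <<'E'
from h import *
f=load('scene0'); c=f['img'][195:325,155:365]; a=cv2.resize(c,None,fx=3.8,fy=3.8,interpolation=cv2.INTER_CUBIC)
cv2.imwrite('pics/c1.png',a)
f=load('side0'); c=f['img'][180:300,290:450]; cv2.imwrite('pics/c2.png',cv2.resize(c,None,fx=5,fy=5,interpolation=cv2.INTER_CUBIC))
E
```

```text
(no output)
```

View pics/c1.png

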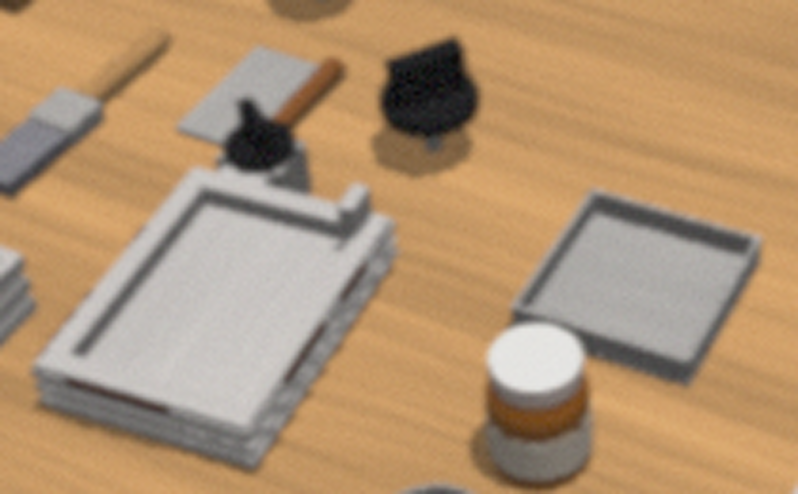

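View pics/c2.png

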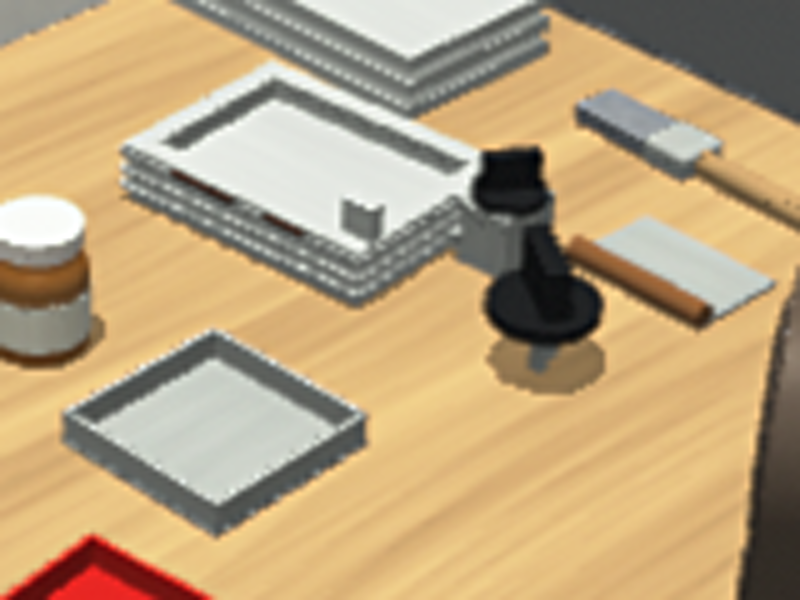

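c1 shows the small knob sitting on the bracket at crop (258,140). Its neighbour at (430,90) is larger and hovers on its own stem, so it is the decoy. The cover's rim corners are at c1 (195,172), (395,225), (255,430), (38,368), and at c2 (268,65), (125,150), (360,262).

```bash
cat > m.py <<'E'
from h import *
from scipy.optimize import least_squares
np.set_printoptions(precision=4,suppress=True)
S=load('scene0');D=load('side0')
p1=lambda u,v:np.array([u/3.8+155-.37,v/3.8+195-.37]); p2=lambda u,v:np.array([u/5+290-.4,v/5+180-.4])
W=lambda q,X:np.array([q[0]+np.cos(q[2])*X[0]-np.sin(q[2])*X[1],q[1]+np.sin(q[2])*X[0]+np.cos(q[2])*X[1],X[2]])
def fit(obs,q0):
    g=lambda q:np.concatenate([proj(f,W(q,X))-p for f,X,p in obs])
    r=least_squares(g,q0); print(r.x,'res',r.fun.round(1)); return r.x
def rect(a,b,z): return {k:(sx*a,sy*b,z) for k,sx,sy in (('mm',-1,-1),('mp',-1,1),('pp',1,1),('pm',1,-1))}
c=rect(.102,.077,.044)
obs=[(S,c['mm'],p1(195,172)),(S,c['mp'],p1(395,225)),(S,c['pp'],p1(255,430)),(S,c['pm'],p1(38,368)),
     (D,c['pm'],p2(268,65)),(D,c['pp'],p2(125,150)),(D,c['mp'],p2(360,262))]
a=unproj(S,p1(220,300),.044)
q=fit(obs,[a[0],a[1],0.])
if __name__=='__main__':
    print('knob axis',W(q,(-.132,-.04,.046)),'tab',W(q,(-.088,.058,.07)))
    for f,o,s in((S,(155,195),3.8),(D,(290,180),5)):
        print('pred crop px knobtop,tab',[(proj(f,W(q,X))-o)*s for X in((-.132,-.04,.08),(-.088,.058,.07))])
    d=rect(.065,.065,.025)
    o=[(S,d['mm'],p1(595,190)),(S,d['mp'],p1(762,238)),(S,d['pm'],p1(515,312)),(S,d['pp'],p1(690,365)),
       (D,d['pm'],p2(215,332)),(D,d['mm'],p2(367,415)),(D,d['mp'],p2(217,515)),(D,d['pp'],p2(63,410))]
    print('dish');b=unproj(S,p1(640,280),.025);fit(o,[b[0],b[1],q[2]])
    e=rect(.11,.1,.03)
    o=[(S,e['mm'],(383,298)),(S,e['mp'],(462,324)),(S,e['pp'],(424,392)),(S,e['pm'],(345,349)),
       (D,e['pm'],(230,250)),(D,e['mm'],(280,285)),(D,e['pp'],(181,276)),(D,e['mp'],(232,309))]
    print('drip');b=unproj(S,(403,347),.03);fit(o,[b[0],b[1],q[2]])
    print('jar top',unproj(S,p1(537,360),.09))
    # knob bar ends top z=.080
    for n,uv in(('near',p1(245,103)),('far',p1(262,130))): print(n,unproj(S,uv,.08))
    for n,uv in(('l',p2(482,152)),('r',p2(541,150))): print(n,unproj(D,uv,.08))
E
python3 m.py
```

```text
[ 0.6335 -0.2489  0.1053] res [ 0.4 -1.3 -0.  -2.1 -0.1 -0.5  0.2 -0.3 -0.8 -0.9 -1.7 -1.3 -0.9 -1.6]
knob axis [ 0.5065 -0.3026  0.046 ] tab [ 0.5399 -0.2005  0.07  ]
pred crop px knobtop,tab [array([255.2603, 112.1529]), array([355.8845, 194.0923])]
pred crop px knobtop,tab [array([505.5216, 148.9865]), array([356.6547, 197.3965])]
dish
[ 0.4797 -0.0167  0.0409] res [-0.1 -1.2  0.8 -0.7 -0.5 -1.9  0.7 -1.  -1.  -1.4 -0.3 -0.5 -0.8 -2.
 -1.1 -0. ]
drip
[ 0.614   0.252  -0.0288] res [-0.4 -7.2  0.  -4.3  6.1  0.8 -2.1  7.2  8.7 -2.6  2.7 -4.3  0.2 -3.4
 -8.8  1.3]
jar top [ 0.6379 -0.0093  0.09  ]
near [ 0.5003 -0.3165  0.08  ]
far [ 0.5198 -0.2892  0.08  ]
l [ 0.5166 -0.2894  0.08  ]
r [ 0.4929 -0.3196  0.08  ]
```

Nest and dish fit well, with predicted tab and knob pixels matching to about 2 px. The drip corners need another look. I'll move over the knob and check the bar angle from near.

```bash
python3 -m pendant '[[[0.035,-0.014,0,0,0,0,100],[0.04,-0.016,0,0,0,0,100],[0.04,-0.016,0,0,0,0,100],[0.04,-0.016,0,0,0,0,100],[0.04,-0.016,0,0,0,0,100],[0.04,-0.016,0,0,0,0,100],[0.04,-0.016,0,0,0,0,100],[0.03,-0.0116,0,0,0,0,100],[0.012,-0.005,0,0,0,0,100],[0,0,0,0,0,0,100],[0,0,0,0,0,0,100]]]' 40
python3 - <<'E'
from h import *
np.set_printoptions(precision=4,suppress=True)
f=save('wrist','w1'); print(-np.array(f['R']).T@f['t'])
s=robot.state();print(s['position'],s['ee_rot'],s['joints'])
S=load('scene0');D=load('side0')
a=S['img'][285:405,335:475];b=D['img'][240:320,170:290]
h=np.zeros((600,800,3),np.uint8);a=cv2.resize(a,None,fx=2.8,fy=2.8,interpolation=2);b=cv2.resize(b,None,fx=3.3,fy=3.3,interpolation=2)
h[:336,:392]=a;h[336:,:396]=b;
cv2.imwrite('pics/comb.png',np.hstack([h[:,:400],cv2.resize(f['img'][:, 120:520],(400,480))[:600] if 0 else np.zeros((600,1,3),np.uint8)]))
E
```

```text
time: 1.2
position: [0.5058, -0.3045, 0.2033]
ee_rot: [[0.894, 0.448, -0.001], [0.448, -0.894, -0.001], [-0.001, 0.0, -1.0]]
wrist_force: [-0.9, 0.5, 0.3]
width: 0.0852
gripper_force: 0.0
[ 0.5762 -0.2682  0.3745]
[ 0.5055 -0.305   0.2033] [[ 0.8947  0.4467 -0.0011]
 [ 0.4467 -0.8947 -0.0009]
 [-0.0014  0.0003 -1.    ]] [ 0.5075  0.3828 -0.0774  1.6546  0.0338  1.1061 -0.6872]
```

View pics/w1.png

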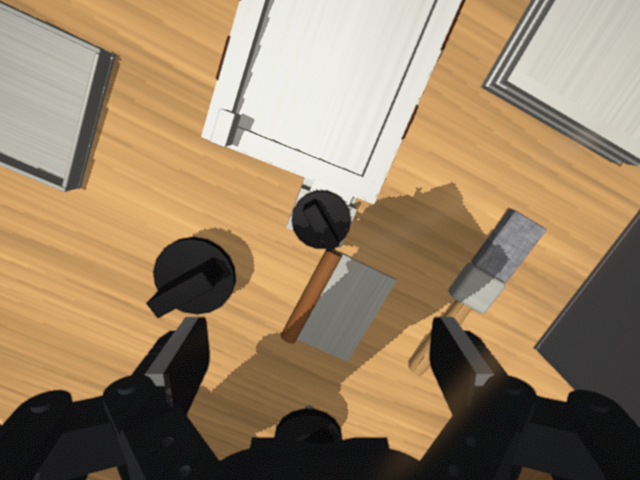

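View pics/comb.png

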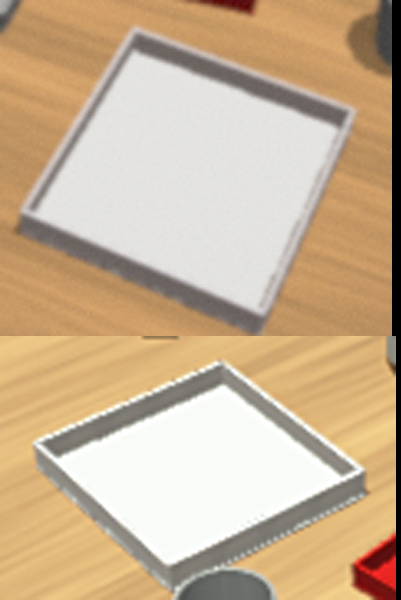

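Wrist: knob skirt at (322,219), tab at (225,125), nest corner at (202,137). The bar seems to run (312,205)–(337,245), which is steeper than the description allows, so I enlarge it.

```bash
cat > m2.py <<'E'
from m import *
p3=lambda u,v:np.array([u/2.8+335-.3,v/2.8+285-.3]); p4=lambda u,v:np.array([u/3.3+170-.35,(v-336)/3.3+240-.35])
for A,B in((.11,.1),(.1,.11)):
    e=rect(A,B,.03)
    o=[(S,e['mm'],p3(136,30)),(S,e['mp'],p3(355,110)),(S,e['pp'],p3(262,318)),(S,e['pm'],p3(22,215)),
       (D,e['pm'],p4(221,363)),(D,e['mm'],p4(367,473)),(D,e['pp'],p4(36,445)),(D,e['mp'],p4(170,568))]
    fit(o,[.6,.25,0])
f=load('w1')
cc=rect(.102,.077,.044)
print('wrist: corner mp',unproj(f,(202,137),.044),'expected',W(q,cc['mp']))
print('skirt',unproj(f,(322,219),.054))
cv2.imwrite('pics/c3.png',cv2.resize(f['img'][90:250,190:390],None,fx=4,fy=4,interpolation=2)[:600])
E
python3 m2.py
```

```text
[ 0.6335 -0.2489  0.1053] res [ 0.4 -1.3 -0.  -2.1 -0.1 -0.5  0.2 -0.3 -0.8 -0.9 -1.7 -1.3 -0.9 -1.6]
[ 0.6238  0.2546 -0.0339] res [-0.9 -1.7  0.7 -0.7  1.2 -1.1 -0.6 -1.8 -0.2 -1.5 -1.1 -1.5 -1.9 -1.4
 -1.2 -1. ]
[ 0.6244  0.2532 -0.0268] res [-7.3 -0.3  2.8  3.5  7.2 -3.1 -3.2 -6.5  4.2 -1.5 -0.2 -5.  -3.   1.4
 -5.7 -1.6]
wrist: corner mp [ 0.5237 -0.1862  0.044 ] expected [ 0.524  -0.1831  0.044 ]
skirt [ 0.5081 -0.3057  0.054 ]
```

View pics/c3.png

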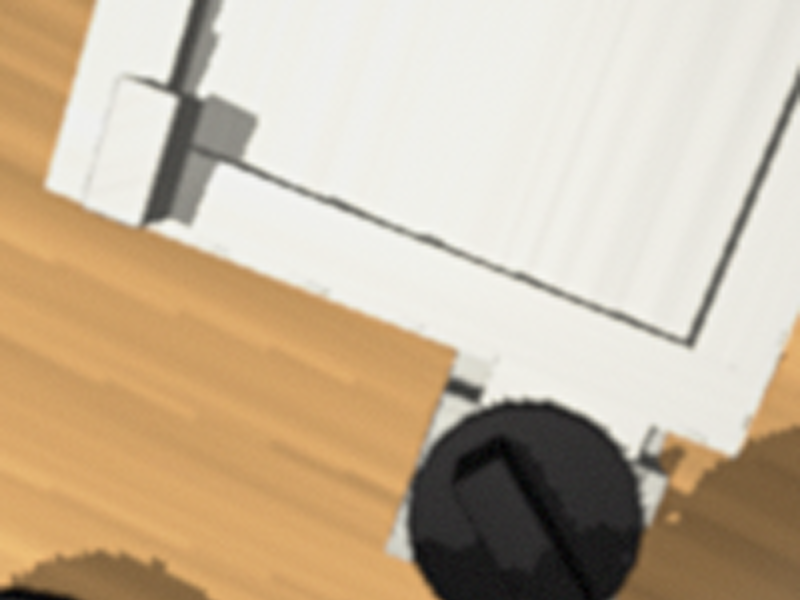

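```bash
python3 - <<'E'
from m import *
f=load('w1'); c=unproj(f,(322,219),.052)[:2]
print('c',c)
for th in (.35,.5,.65,.8,.95,1.1):
    out=[]
    for X in((.02,.006),(.02,-.006),(-.02,-.006),(-.02,.006)):
        w=W((c[0],c[1],th),(X[0],X[1],.08)); out.append(((proj(f,w)-(190,90))*4).round())
    print(th,*out)
g=f['img'][180:270,280:370]; cl=cv2.createCLAHE(4,(2,2)).apply(cv2.cvtColor(g,6))
g=np.clip((cv2.cvtColor(g,6).astype(float))*5,0,255).astype(np.uint8)
cv2.imwrite('pics/c4.png',cv2.resize(g,None,fx=6,fy=6,interpolation=2))
E
```

```text
[ 0.6335 -0.2489  0.1053] res [ 0.4 -1.3 -0.  -2.1 -0.1 -0.5  0.2 -0.3 -0.8 -0.9 -1.7 -1.3 -0.9 -1.6]
c [ 0.5076 -0.306 ]
0.35 [511. 447.] [572. 454.] [547. 647.] [488. 641.]
0.5 [495. 451.] [557. 449.] [562. 643.] [503. 645.]
0.65 [480. 457.] [541. 446.] [576. 638.] [518. 648.]
0.8 [467. 466.] [525. 446.] [590. 630.] [533. 649.]
0.95 [455. 476.] [509. 448.] [601. 621.] [549. 647.]
1.1 [444. 488.] [493. 452.] [612. 609.] [564. 643.]
```

View pics/c4.png

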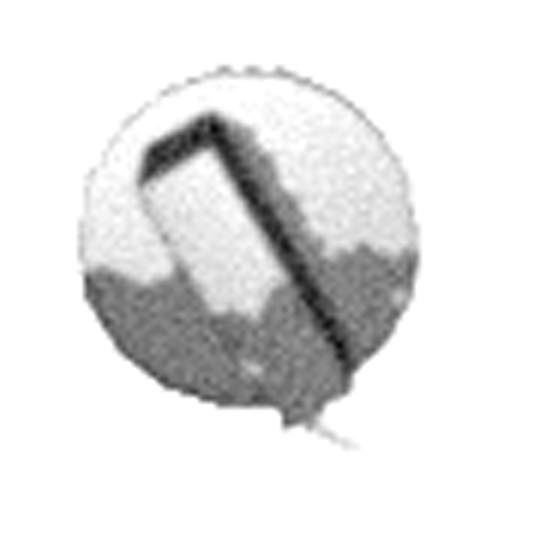

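The bar's top corners, (140,183), (210,150), (348,375) and (285,425) in c4, match a world angle of about 0.95 rad. That is about 0.85 from the nest's x, more than the text says, and three views agree, so I trust the picture. The stop is at world angle about 1.68, so I need about 41° anticlockwise. The drip tray is at (0.624, 0.254).

```bash
python3 -m pendant '[[[0.001,0.001,0,0,0,-7,45],[0,0,0,0,0,-7,45],[0,0,0,0,0,-7,45],[0,0,0.02,0,0,-7,45],[0,0,0.035,0,0,0,45],[0,0,0.035,0,0,0,45],[0,0,0.025,0,0,0,45],[0,0,0.02,0,0,0,45],[0,0,0.01,0,0,0,45],[0,0,0,0,0,0,45],[0,0,0,0,0,0,45]]]' 40
python3 -m pendant '[[[0,0,0,0,0,0,0],[0,0,0,0,0,0,0],[0,0,0,0,0,0,0],[0,0,0,0,0,0,0],[0,0,0,0,0,0,0],[0,0,0,0,0,0,0]]]' 40
```

```text
time: 2.35
position: [0.5084, -0.3045, 0.0593]
ee_rot: [[0.579, 0.815, 0.001], [0.815, -0.579, -0.001], [-0.0, 0.001, -1.0]]
wrist_force: [0.4, 0.1, -0.3]
width: 0.0386
gripper_force: 0.0
time: 2.95
position: [0.5085, -0.3034, 0.0586]
ee_rot: [[0.578, 0.816, 0.0], [0.816, -0.578, -0.0], [-0.0, 0.0, -1.0]]
wrist_force: [1.3, -0.5, 0.5]
width: 0.0002
gripper_force: 0.0
```

Nothing was gripped, so I take a look.

```bash
python3 - <<'E'
from h import *
f=save('scene','s2');g=save('side','d2');w=save('wrist','w2')
a=cv2.resize(f['img'][180:280,180:300],(400,333),interpolation=2)
b=cv2.resize(g['img'][150:270,340:460],(400,400),interpolation=2)
c=cv2.resize(w['img'],(400,300))
d=np.zeros((600,800,3),np.uint8)
d[:333,:400]=a; d[:400,400:]=b; d[333:,:350]=cv2.resize(w['img'],(350,267),interpolation=cv2.INTER_AREA)
d[400:,420:780]=np.clip(3*cv2.resize(w['img'][380:480,230:410],(360,200),interpolation=2).astype(int),0,255)
cv2.imwrite('pics/v2.png',d)
E
```

```text
(no output)
```

View pics/v2.png

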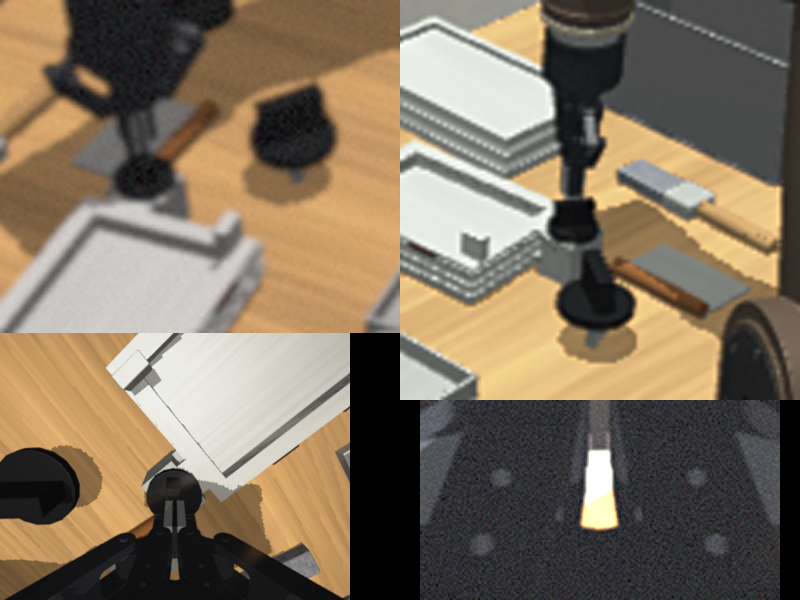

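```bash
python3 - <<'E'
from m import *
w=load('w2'); s=robot.state(); R=np.array(s['ee_rot']); p=np.array(s['position'])
print('t',s['time'],p, 'cam',-np.array(w['R']).T@w['t'])
toc=lambda uv:((uv/640*350)+(0,333))
print('TCP in wrist',proj(w,p),toc(proj(w,p)),'knobtop pred',toc(proj(w,W(q,(-.132,-.04,.08)))),'skirt',toc(proj(w,W(q,(-.132,-.04,.054)))))
for z in(.046,.054,.08): print(z,unproj(w,(316,299),z))
for n,o,k,off in(('s2',(180,180),400/120,(0,0)),('d2',(340,150),400/120,(400,0))):
    f=load(n); print(n,'TCP',(proj(f,p)-o)*k+off,'knob .08/.054',(proj(f,W(q,(-.132,-.04,.08)))-o)*k+off,(proj(f,W(q,(-.132,-.04,.054)))-o)*k+off)
a=cv2.cvtColor(w['img'],6)[200:400,240:400]; g=np.clip(a.astype(float)*5,0,255).astype(np.uint8)
cv2.imwrite('pics/w2c.png',cv2.resize(g,None,fx=3,fy=3,interpolation=2))
E
```

```text
[ 0.6335 -0.2489  0.1053] res [ 0.4 -1.3 -0.  -2.1 -0.1 -0.5  0.2 -0.3 -0.8 -0.9 -1.7 -1.3 -0.9 -1.6]
t 3.1 [ 0.5084 -0.3034  0.0585] cam [ 0.554  -0.2385  0.2298]
TCP in wrist [319.2856 294.1377] [174.6093 493.8566] knobtop pred [172.0572 505.7451] skirt [172.3379 492.225 ]
0.046 [ 0.5021 -0.3094  0.046 ]
0.054 [ 0.5043 -0.3064  0.054 ]
0.08 [ 0.5117 -0.2963  0.08  ]
s2 TCP [141.8269 170.0163] knob .08/.054 [140.5793 148.3797] [144.7835 173.1315]
d2 TCP [567.8532 217.2865] knob .08/.054 [570.3478 199.3244] [568.44   222.3201]
```

View pics/w2c.png

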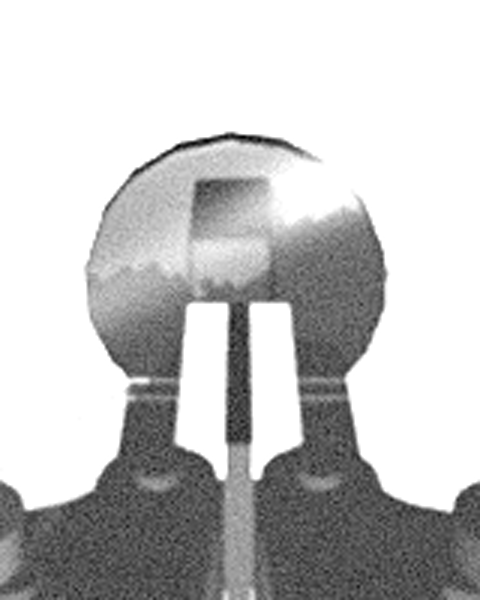

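The skirt is centred under the fingertips, which show in front of the bar. I check the heights numerically.

```bash
python3 - <<'E'
from m import *
w=load('w2'); s=robot.state(); R=np.array(s['ee_rot']); p=np.array(s['position'])
print(w['mtx'][0])
th=np.arctan2(R[1,0],R[0,0]);print(th)
tc=lambda X:((proj(w,X)-(240,200))*3).round()
for cz in(.046,.03,.02):
  for c in((.5085,-.3034),):
    k=(c[0],c[1],th)
    print(cz,'bar far end top',tc(W(k,(.02,.006,cz+.034))),tc(W(k,(.02,-.006,cz+.034))),'base',tc(W(k,(.02,.006,cz+.008))),tc(W(k,(.02,-.006,cz+.008))),
     'skirt L R F',tc(W(k,(0,.026,cz+.008))),tc(W(k,(0,-.026,cz+.008))),tc(W(k,(.026,0,cz+.008))))
for d in(0,.019,.03): 
  print('tip at -z',d,[tc(p-R[:,2]*d+R[:,0]*x+R[:,1]*y) for x,y in((.011,-.008),(.011,.008))])
E
```

```text
[ 0.6335 -0.2489  0.1053] res [ 0.4 -1.3 -0.  -2.1 -0.1 -0.5  0.2 -0.3 -0.8 -0.9 -1.7 -1.3 -0.9 -1.6]
[382.0043   0.     319.1144]
0.9544001931773887
0.046 bar far end top [196. 216.] [281. 216.] base [201. 157.] [275. 157.] skirt L R F [ 83. 271.] [394. 271.] [238. 122.]
0.03 bar far end top [199. 178.] [277. 178.] base [204. 128.] [272. 128.] skirt L R F [ 94. 234.] [382. 234.] [238.  95.]
0.02 bar far end top [201. 157.] [275. 157.] base [205. 112.] [271. 112.] skirt L R F [100. 214.] [376. 214.] [238.  80.]
tip at -z 0 [array([188., 220.]), array([288., 220.])]
tip at -z 0.019 [array([183., 268.]), array([293., 268.])]
tip at -z 0.03 [array([179., 302.]), array([297., 302.])]
```

The fingertips show about 2–3 cm higher than the reported TCP implies, just above the bar, which explains the empty closing. The knob is also about 3 mm back along tool x. I reopen, step down in small amounts and watch the force.

```bash
python3 -m pendant '[[[-0.003,0,0,0,0,0,45],[0,0,0,0,0,0,45],[0,0,0,0,0,0,45],[0,0,0,0,0,0,45],[0,0,0.004,0,0,0,45],[0,0,0.004,0,0,0,45],[0,0,0.004,0,0,0,45],[0,0,0,0,0,0,45]]]' 40
python3 -m pendant '[[[0,0,0,0,0,0,0],[0,0,0,0,0,0,0],[0,0,0,0,0,0,0],[0,0,0,0,0,0,0],[0,0,0,0,0,0,0]]]' 40
```

```text
time: 3.9
position: [0.5062, -0.3056, 0.0456]
ee_rot: [[0.578, 0.816, -0.001], [0.816, -0.578, 0.001], [-0.0, -0.001, -1.0]]
wrist_force: [0.4, -0.2, 0.2]
width: 0.0386
gripper_force: 0.0
time: 4.4
position: [0.5068, -0.3059, 0.0466]
ee_rot: [[0.578, 0.816, 0.0], [0.816, -0.578, -0.0], [0.0, 0.0, -1.0]]
wrist_force: [-0.1, 0.5, -0.2]
width: 0.0104
gripper_force: 39.8
```

Contact on the bar. I open slightly, go 8 mm deeper, and grip again.

```bash
python3 -m pendant '[[[0,0,0,0,0,0,35],[0,0,0,0,0,0,35],[0,0,0.004,0,0,0,35],[0,0,0.004,0,0,0,35],[0,0,0,0,0,0,35],[0,0,0,0,0,0,0],[0,0,0,0,0,0,0],[0,0,0,0,0,0,0],[0,0,0,0,0,0,0]]]' 50
```

```text
time: 5.3
position: [0.5067, -0.3058, 0.0385]
ee_rot: [[0.578, 0.816, -0.0], [0.816, -0.578, -0.0], [-0.0, -0.0, -1.0]]
wrist_force: [0.2, 0.2, -0.5]
width: 0.0107
gripper_force: 49.7
```

```bash
python3 -m pendant '[[[0,0,0,0,0,-4,0],[0,0,0,0,0,-5,0],[0,0,0,0,0,-5,0],[0,0,0,0,0,-5,0],[0,0,0,0,0,-5,0],[0,0,0,0,0,-5,0],[0,0,0,0,0,-3,0],[0,0,0,0,0,0,0],[0,0,0,0,0,0,0]]]' 50
python3 -c "
from bench import robot;import numpy as np
s=robot.state();print(s['wrist_torque'],s['joints']);R=np.array(s['ee_rot']);print(np.arctan2(R[1,0],R[0,0]))"
```

```text
time: 6.2
position: [0.5066, -0.306, 0.0385]
ee_rot: [[0.06, 0.998, 0.0], [0.998, -0.06, -0.0], [-0.0, 0.0, -1.0]]
wrist_force: [0.1, -0.7, 0.0]
width: 0.0105
gripper_force: 49.8
[-0.0513588   0.06823355  0.01467889] [ 0.67187161  0.58548814 -0.313833    1.80659684  0.24323973  0.78726244
  0.17454651]
1.5110323900863374
```

```bash
T='from bench import robot;import numpy as np
s=robot.state();R=np.array(s["ee_rot"]);print("TORQUE",np.round(s["wrist_torque"],2),"yaw",np.arctan2(R[1,0],R[0,0]))'; echo "$T">t.py
python3 -m pendant '[[[0,0,0,0,0,-3,0],[0,0,0,0,0,-3,0],[0,0,0,0,0,-2,0],[0,0,0,0,0,0,0]]]' 50; python3 t.py
python3 -m pendant '[[[0,0,0,0,0,-2,0],[0,0,0,0,0,0,0]]]' 50; python3 t.py
python3 -m pendant '[[[0,0,0,0,0,-2,0],[0,0,0,0,0,0,0]]]' 50; python3 t.py
```

```text
time: 6.6
position: [0.5067, -0.3059, 0.0385]
ee_rot: [[-0.081, 0.997, 0.0], [0.997, 0.081, 0.0], [0.0, 0.0, -1.0]]
wrist_force: [0.0, -0.2, 0.5]
width: 0.0108
gripper_force: 49.9
TORQUE [ 0.03 -0.02  0.01] yaw 1.6522865370341187
time: 6.8
position: [0.5064, -0.306, 0.0385]
ee_rot: [[-0.117, 0.993, -0.0], [0.993, 0.117, -0.0], [-0.0, -0.0, -1.0]]
wrist_force: [-1.3, -0.1, 1.3]
width: 0.0105
gripper_force: 50.0
TORQUE [-0.07  0.33 -0.  ] yaw 1.6882669649525976
time: 7.0
position: [0.5061, -0.3062, 0.0386]
ee_rot: [[-0.152, 0.988, -0.001], [0.988, 0.152, -0.0], [-0.0, -0.001, -1.0]]
wrist_force: [-4.2, -1.1, 4.0]
width: 0.0102
gripper_force: 50.2
TORQUE [-0.1   0.77 -0.03] yaw 1.7234426641917537
```

The stop is felt at yaw about 1.68. I back off 2° and lift.

```bash
python3 -m pendant '[[[0,0,0,0,0,2,0],[0,0,0,0,0,0,0],[0,0,-0.004,0,0,0,0],[0,0,-0.006,0,0,0,0],[0,0,0,0,0,0,0]]]' 50; python3 t.py
```

```text
time: 7.5
position: [0.5075, -0.3058, 0.0495]
ee_rot: [[-0.117, 0.993, 0.001], [0.993, 0.117, -0.0], [-0.001, 0.001, -1.0]]
wrist_force: [-1.3, 0.4, -0.8]
width: 0.011
gripper_force: 49.7
TORQUE [-0.06  0.21 -0.01] yaw 1.6878221408100647
```

```bash
python3 -m pendant '[[[0,0,-0.015,0,0,0,0],[0,0,-0.025,0,0,0,0],[0,0,-0.03,0,0,0,0],[0.02,0,-0.02,0,0,0,0],[0.04,0.001,-0.01,0,0,0,0],[0.045,0.001,0,0,0,0,0],[0.045,0.001,0,0,0,0,0],[0.045,0.001,0,0,0,0,0],[0.04,0.001,0,0,0,0,0],[0.035,0.001,0,0,0,0,0],[0.02,0.001,0,0,0,0,0],[0,0,0,0,0,0,0]]]' 50; python3 t.py
```

```text
time: 8.7
position: [0.4802, -0.0131, 0.1499]
ee_rot: [[-0.122, 0.993, 0.002], [0.993, 0.122, 0.001], [0.001, 0.002, -1.0]]
wrist_force: [0.4, 0.7, -1.3]
width: 0.0106
gripper_force: 49.7
TORQUE [-0.01  0.01  0.04] yaw 1.6931502720802916
```

```bash
python3 -m pendant '[[[-0.003,0,0.025,0,0,0,0],[0,0,0.035,0,0,0,0],[0,0,0.03,0,0,0,0],[0,0,0.018,0,0,0,0],[0,0,0.008,0,0,0,0],[0,0,0.004,0,0,0,0],[0,0,0,0,0,0,0]]]' 50; python3 t.py
```

```text
time: 9.4
position: [0.4808, -0.0203, 0.029]
ee_rot: [[-0.116, 0.993, 0.001], [0.993, 0.116, -0.0], [-0.0, 0.001, -1.0]]
wrist_force: [-0.3, -0.1, -0.4]
width: 0.0104
gripper_force: 49.6
TORQUE [-0.02  0.03 -0.05] yaw 1.687023949478088
```

```bash
python3 -m pendant '[[[0,0,0.003,0,0,0,0],[0,0,0.002,0,0,0,0],[0,0,0,0,0,0,0]]]' 50; python3 t.py
python3 -m pendant '[[[0,0,0,0,0,0,20],[0,0,0,0,0,0,40],[0,0,0,0,0,0,50],[0,0,0,0,0,0,50],[0,0,-0.01,0,0,0,50],[0,0,-0.02,0,0,0,50],[0,0,-0.03,0,0,0,50],[0,0,-0.035,0,0,0,50],[0,0,-0.03,0,0,0,50]]]' 50
python3 - <<'E'
from m import *
f=save('scene','s3'); a=unproj(f,(320,265),.02)
b=f['img'][235:310,280:370]; m=(b.max(2)<60).astype(np.uint8)
n,l,st,ce=cv2.connectedComponentsWithStats(m)
for i in range(1,n):
    if st[i,4]>15: print(st[i],ce[i]+(280,235),unproj(f,ce[i]+(280,235),.025))
E
```

```text
time: 9.7
position: [0.4811, -0.02, 0.0244]
ee_rot: [[-0.116, 0.993, 0.002], [0.993, 0.116, -0.0], [-0.001, 0.002, -1.0]]
wrist_force: [-0.5, 0.1, 4.6]
width: 0.0105
gripper_force: 50.5
TORQUE [-0.13  0.22  0.01] yaw 1.687389451921482
time: 10.6
position: [0.4802, -0.0197, 0.1508]
ee_rot: [[-0.117, 0.993, 0.001], [0.993, 0.117, 0.0], [0.0, 0.001, -1.0]]
wrist_force: [1.2, 0.8, -0.3]
width: 0.0428
gripper_force: 0.0
[ 0.6335 -0.2489  0.1053] res [ 0.4 -1.3 -0.  -2.1 -0.1 -0.5  0.2 -0.3 -0.8 -0.9 -1.7 -1.3 -0.9 -1.6]
[ 33  17  18  19 260] [321.5038 261.25  ] [ 0.4675 -0.0282  0.025 ]
```

Knob is in the dish (dark blob at its centre). Next I refine the tab position from w1.

```bash
python3 - <<'E'
from m import *
f=load('w1'); P=[unproj(f,np.array(p)/4+(190-.4,90-.4),.07) for p in((125,75),(180,90),(145,225),(88,205))]
print(np.array(P),np.mean(P,0))
E
```

```text
[ 0.6335 -0.2489  0.1053] res [ 0.4 -1.3 -0.  -2.1 -0.1 -0.5  0.2 -0.3 -0.8 -0.9 -1.7 -1.3 -0.9 -1.6]
[[ 0.5535 -0.1978  0.07  ]
 [ 0.5557 -0.208   0.07  ]
 [ 0.53   -0.2115  0.07  ]
 [ 0.5285 -0.2003  0.07  ]] [ 0.5419 -0.2044  0.07  ]
```

```bash
python3 -m pendant '[[[0,0,0,0,0,8.2,50],[0,0,0,0,0,8.2,50],[0,0,0,0,0,8.2,50],[0,0,0,0,0,8.2,50],[0,0,0,0,0,8.2,50],[0,0,0,0,0,8.2,50],[0,0,0,0,0,8.2,50],[0,0,0,0,0,8.2,50],[0,0,0,0,0,8.2,50],[0,0,0,0,0,8.2,50],[0,0,0,0,0,8.2,50],[0,0,0,0,0,0,50]]]' 50; python3 t.py
python3 - <<'E'
from bench import robot;import numpy as np
s=robot.state();R=np.array(s['ee_rot']);print(s['joints'],R.T@(np.array([.541,-.203,.1])-s['position']))
E
```

```text
time: 11.85
position: [0.4802, -0.0197, 0.1489]
ee_rot: [[0.994, 0.111, 0.0], [0.111, -0.994, 0.0], [0.0, -0.0, -1.0]]
wrist_force: [-0.9, -0.4, 0.3]
width: 0.0426
gripper_force: 0.0
TORQUE [ 0.05  0.   -0.03] yaw 0.11125900278315468
[ 0.09910014  0.27392419 -0.2067866   1.97316954  0.07081177  0.90092399
 -1.60371197] [0.0400579  0.18888228 0.04893568]
```

```bash
python3 -m pendant '[[[0.007,0.03,0,0,0,0,50],[0.008,0.04,0,0,0,0,50],[0.008,0.04,0.01,0,0,0,50],[0.008,0.04,0.02,0,0,0,50],[0.006,0.028,0.015,0,0,0,50],[0.003,0.011,0.01,0,0,0,50],[0,0,0,0,0,0,50],[0,0,0,0,0,0,50]]]' 60
python3 - <<'E'
from bench import robot;import numpy as np
s=robot.state();R=np.array(s['ee_rot']);print(R.T@(np.array([.541,-.203,.026])-s['position']))
E
```

```text
time: 12.65
position: [0.5413, -0.2016, 0.0938]
ee_rot: [[0.993, 0.116, -0.0], [0.116, -0.993, 0.001], [-0.0, -0.001, -1.0]]
wrist_force: [0.0, -0.0, -0.7]
width: 0.0425
gripper_force: 0.0
[-0.00040421  0.00140276  0.06776836]
```

```bash
python3 -m pendant '[[[0,0.001,0.02,0,0,0,50],[0,0,0.02,0,0,0,50],[0,0,0.012,0,0,0,50],[0,0,0.008,0,0,0,50],[0,0,0.004,0,0,0,50],[0,0,0.003,0,0,0,50],[0,0,0,0,0,0,50]]]' 60; 
python3 -m pendant '[[[0,0,0,0,0,0,0],[0,0,0,0,0,0,0],[0,0,0,0,0,0,0],[0,0,0,0,0,0,0],[0,0,0,0,0,0,0]]]' 80; python3 t.py
```

```text
time: 13.35
position: [0.5416, -0.2042, 0.0267]
ee_rot: [[0.994, 0.113, 0.0], [0.113, -0.994, -0.0], [0.0, 0.0, -1.0]]
wrist_force: [-0.8, -0.9, 0.8]
width: 0.0428
gripper_force: 0.0
time: 13.85
position: [0.5417, -0.2044, 0.0272]
ee_rot: [[0.994, 0.112, 0.001], [0.112, -0.994, -0.0], [0.001, 0.0, -1.0]]
wrist_force: [-1.3, 0.1, 6.1]
width: 0.0097
gripper_force: 78.7
TORQUE [ 0.1   0.29 -0.44] yaw 0.1122220635405749
```

Tab held. Now the peel: rotate about the far edge.

```bash
python3 -m pendant '[[[0,0,0,0,0,0,0],[-0.0002,0,-0.0041,0,-1.25,0,0],[-0.0003,0,-0.0049,0,-1.5,0,0],[-0.0003,0,-0.0049,0,-1.5,0,0],[-0.0003,0,-0.0049,0,-1.5,0,0],[0,0,0,0,0,0,0]]]' 110; python3 t.py
```

```text
time: 14.45
position: [0.5413, -0.2045, 0.0457]
ee_rot: [[0.989, 0.113, -0.1], [0.112, -0.994, -0.012], [-0.101, 0.0, -0.995]]
wrist_force: [-0.8, 0.1, 2.1]
width: 0.0091
gripper_force: 109.3
TORQUE [-0.23  0.16 -0.38] yaw 0.11274567066667313
```

Little force remains. I check that the cover follows the tool: in the wrist camera it should stay still while the bench moves.

```bash
python3 -c "
from h import *
save('wrist','wa')"
python3 -m pendant '[[[-0.0003,0,-0.0049,0,-1.5,0,0],[-0.0003,0,-0.0065,0,-2,0,0],[-0.0003,0,-0.0065,0,-2,0,0],[0,0,0,0,0,0,0]]]' 110; python3 t.py
python3 - <<'E'
from m import *
save('wrist','wb')
A,B=[cv2.cvtColor(load(k)['img'],6) for k in('wa','wb')]
p=cv2.goodFeaturesToTrack(A[:330],80,.01,12)
n,s,e=cv2.calcOpticalFlowPyrLK(A,B,p,None,winSize=(25,25))
for a,b in zip(p[s==1],n[s==1]): print(a.astype(int),(b-a).round(1),end='; ')
st=robot.state();w=load('wb')
pr=lambda X:proj(w,X).round()
print('\nnest corners',[pr(W(q,(sx*.104,sy*.079-.003,.04))) for sx,sy in((-1,-1),(-1,1),(1,1),(1,-1))])
E
```

```text
time: 14.9
position: [0.543, -0.2041, 0.0633]
ee_rot: [[0.975, 0.113, -0.193], [0.111, -0.994, -0.022], [-0.195, 0.0, -0.981]]
wrist_force: [-2.6, -0.2, 1.0]
width: 0.0089
gripper_force: 109.2
TORQUE [-0.13 -0.11 -0.31] yaw 0.11339948417059083
[ 0.6335 -0.2489  0.1053] res [ 0.4 -1.3 -0.  -2.1 -0.1 -0.5  0.2 -0.3 -0.8 -0.9 -1.7 -1.3 -0.9 -1.6]
[272 157] [ 1. 89.]; [324 216] [  0.  -32.7]; [105 231] [ 12.4 -15. ]; [292 261] [ -2.3 -23.3]; [324 181] [  0.2 -38.8]; [327  53] [ -0.3 -60.7]; [384 151] [  5.5 -69.6]; [341 201] [ -0.8 -36.6]; [305 255] [ -2.7 -24. ]; [326  95] [ -0.  -63.7]; [362 181] [  2.8 -49.5]; [353 189] [ 14.6 -61.1]; [273 251] [ -1.4 -20.3]; [393 141] [  3.2 -70.9]; [381 167] [ -1.5 -49.5]; [333 315] [ 0.  -0.1]; [403 134] [  0.5 -74. ]; [325 140] [ -0.1 -32.8]; [313 241] [ -1.3 -25.8]; [117 228] [ 12.1 -15. ]; [  2 107] [11.6 -9.3]; [273 228] [ -2.4 -39.7]; [306 315] [-0.1 -0.1]; [45 65] [ 8.5 -8.2]; [44 49] [ 7.8 -7.5]; [617 312] [ 21.9 -79.3]; [350 315] [-0.1 -0.1]; [ 22 100] [10.6 -9.1]; [288 315] [-0.2  0.8]; [ 84 244] [ 16.1 -14.2]; [127 291] [ 12.8 -21. ]; [36 85] [ 9.5 -8.4]; [  8 277] [ 20.2 -19.2]; [ 71 222] [ 13.3 -15. ]; [ 43 283] [ 18.2 -19.9]; [29  9] [ 7.5 -6.7]; [38 21] [ 6.8 -7. ]; [276 263] [ -1.5 -19.2]; [ 59 296] [ 17.4 -20.9]; [113 273] [ 12.6 -19.6]; [304 299] [-0.   0.1]; [292 301] [0.1 0.8]; [273 319] [-0.2  0.7]; [334 289] [-0.2  0. ]; [584 308] [-0.1 -1.2]; [ 70 327] [ 17.5 -24.2]; [272 214] [ -1.8 -14.8]; [366 319] [-0.1 -0.1]; [307 286] [0. 0.]; [  5 314] [ 23.1 -22.3]; [ 18 328] [ 22.8 -24.1]; [561 293] [ 0.1 -0.5]; [609 328] [ -1.9 -43. ]; [322 168] [  0.2 -38.7]; [322 201] [ -0.1 -32.6]; [133 325] [15.5 -8.1]; [324 153] [ -0.1 -33.1]; [324 118] [ -0.3 -29.6]; [325  72] [ -0.5 -55.9]; [ 51 219] [ 14.6 -14.9]; [100 220] [ 12.5 -15. ]; [ 87 223] [ 13.3 -15. ]; 
nest corners [array([559., 297.]), array([282., 295.]), array([ 255., -263.]), array([ 772., -255.])]
```

```bash
python3 - <<'E'
from m import *
st=robot.state(); R=np.array(st['ee_rot']);p=np.array(st['position'])
a=.1122;R0=np.array([[np.cos(a),np.sin(a),0],[np.sin(a),-np.cos(a),0],[0,0,-1]]);p0=np.array([.5417,-.2044,.0272])
q2=(q[0],q[1]-.003,.11)
cov=lambda X:R@R0.T@(W(q2,(X[0],X[1],.04+X[2]))-p0)+p
for k in('wb',):
    f=load(k)
    for n,X in dict(mm=(-.102,-.077,.004),ear=(-.102,-.04,.004),mp=(-.102,.077,.004),panmm=(-.085,-.06,.004),tabfar=(-.075,.058,.03)).items():
        print(n,'if moved',proj(f,cov(X)).round(),'world',cov(X).round(3),'if not',proj(f,W(q2,(X[0],X[1],.04+X[2]))).round())
print('far edge',cov((.1,0,0)))
side=save('side','d3'); sc=save('scene','s4')
for n,f in(('side',side),('scene',sc)):
    for m,X in dict(mm=(-.102,-.077,.002),mp=(-.102,.077,.002)).items(): print(n,m,'moved',proj(f,cov(X)).round(),'not',proj(f,W(q2,(X[0],X[1],.042))).round())
# vertical profile in scene along mp edge column & side
mid=(-.102,.03,.002)
for n,f,o in(('side',side,load('side0')),('scene',sc,load('scene0'))):
    u=proj(f,W(q2,(mid[0],mid[1],.042))).astype(int);print(n,u,'moved',proj(f,cov(mid)).round())
    for im in(o,f): print(im['img'][u[1]-22:u[1]+16,u[0]].mean(1).astype(int))
E
```

```text
[ 0.6335 -0.2489  0.1053] res [ 0.4 -1.3 -0.  -2.1 -0.1 -0.5  0.2 -0.3 -0.8 -0.9 -1.7 -1.3 -0.9 -1.6]
mm if moved [612. 340.] world [ 0.545 -0.339  0.083] if not [562. 298.]
ear if moved [532. 340.] world [ 0.541 -0.302  0.083] if not [496. 298.]
mp if moved [279. 340.] world [ 0.528 -0.186  0.083] if not [285. 298.]
panmm if moved [583. 307.] world [ 0.56  -0.32   0.079] if not [540. 272.]
tabfar if moved [320. 314.] world [ 0.562 -0.201  0.103] if not [320. 284.]
far edge [ 0.7331 -0.2407  0.0395]
side mm moved [390. 201.] not [390. 212.]
side mp moved [361. 220.] not [362. 231.]
scene mm moved [202. 229.] not [205. 239.]
scene mp moved [256. 242.] not [258. 252.]
side [370 224] moved [370. 214.]
[115 175 238 236 193 102 105 111 137 214 231 228 226 226 228 229 228 227
 227 229 232 233 230 186 149 111 100 145 156 108 136 123  93  97 122 168
 175 170]
[ 93  95 113 141 140 138 140 141 141 142 144 140 126 109 105  76  22  13
  18  18  14  38 125 238 242 125  97 145 158 109 139 125  95  98 125 170
 176 171]
scene [241 247] moved [239. 238.]
[161 158 159 163 158 160 158 159 153 152 152 150 145 148 151 150 155 148
 146 148 144 149 166 187 195 197 196 170 122  94  83 111 152 186 191 191
 192 191]
[ 22  19  22  22  34  31  24  30  31  24  25  25  28  39  53  72  85  90
  85  81  85  90  97 119 129 129 128 131 130 131 130 140 161 193 206 210
 209 208]
```

The pan corner sits exactly at the predicted rigid position, and the brownies show dark underneath, so the cover peels with its far edge at z≈0.04. Continue.

```bash
python3 -m pendant '[[[-0.0003,0,-0.0065,0,-2,0,0],[-0.0003,0,-0.0065,0,-2,0,0],[-0.0003,0,-0.0065,0,-2,0,0],[-0.0003,0,-0.0065,0,-2,0,0],[-0.0003,0,-0.0065,0,-2,0,0],[0,0,0,0,0,0,0]]]' 110; python3 t.py
python3 -m pendant '[[[-0.0003,0,-0.0065,0,-2,0,0],[-0.0003,0,-0.0065,0,-2,0,0],[-0.0003,0,-0.0065,0,-2,0,0],[0,0,0,0,0,0,0]]]' 110; python3 t.py
```

```text
time: 15.65
position: [0.5506, -0.203, 0.0946]
ee_rot: [[0.927, 0.114, -0.359], [0.106, -0.994, -0.041], [-0.361, -0.0, -0.933]]
wrist_force: [1.1, 0.5, 0.6]
width: 0.0089
gripper_force: 109.1
TORQUE [ 0.07 -0.92 -0.08] yaw 0.11400708758501661
time: 16.05
position: [0.5566, -0.2021, 0.1127]
ee_rot: [[0.883, 0.114, -0.454], [0.101, -0.994, -0.052], [-0.457, -0.001, -0.889]]
wrist_force: [-0.9, -0.6, 2.5]
width: 0.0088
gripper_force: 109.2
TORQUE [ 0.11 -0.5  -0.03] yaw 0.11426005259622828
```

```bash
python3 -m pendant '[[[-0.002,0,-0.004,0,0,0,0],[-0.0045,0,-0.009,0,0,0,0],[-0.009,0,-0.018,0,0,0,0],[-0.012,0,-0.023,0,0,0,0],[-0.012,0,-0.023,0,0,0,0],[-0.012,0,-0.023,0,0,0,0],[-0.009,0,-0.018,0,0,0,0],[-0.003,0,-0.006,0,0,0,0],[0,0,0,0,0,0,0]]]' 110; python3 t.py
python3 -m pendant '[[[0,0,0,0,3,0,0],[0,0,0,0,4,0,0],[0,0,0,0,4,0,0],[0,0,0,0,4,0,0],[0,0,0,0,4,0,0],[0,0,0,0,4,0,0],[0,0,0,0,3,0,0],[0,0,0,0,1.2,0,0],[0,0,0,0,0,0,0],[0,0,0,0,0,0,0]]]' 110; python3 t.py
```

```text
time: 16.95
position: [0.5568, -0.2027, 0.2534]
ee_rot: [[0.884, 0.113, -0.453], [0.1, -0.994, -0.052], [-0.456, 0.001, -0.89]]
wrist_force: [-0.3, 0.2, -2.0]
width: 0.0089
gripper_force: 108.9
TORQUE [ 0.08 -0.56 -0.02] yaw 0.11270435218792908
time: 17.95
position: [0.5565, -0.2023, 0.2518]
ee_rot: [[0.994, 0.113, -0.003], [0.113, -0.994, 0.0], [-0.003, -0.001, -1.0]]
wrist_force: [-0.5, -0.8, -2.8]
width: 0.009
gripper_force: 108.8
TORQUE [0.05 0.12 0.  ] yaw 0.11348498963054902
```

```bash
python3 -m pendant '[[[0,0,0,0,0,2,0],[0,0,0,0,0,3,0],[0,0,0,0,0,2.5,0],[0,-0.01,0,0,0,1,0],[-0.002,-0.025,0,0,0,0,0],[-0.003,-0.035,0,0,0,0,0],[-0.003,-0.04,0,0,0,0,0],[-0.003,-0.04,0,0,0,0,0],[-0.003,-0.04,0,0,0,0,0],[-0.003,-0.04,0,0,0,0,0],[-0.003,-0.04,0,0,0,0,0]]]' 110
python3 -m pendant '[[[-0.003,-0.04,0,0,0,0,0],[-0.003,-0.04,0,0,0,0,0],[-0.003,-0.04,0,0,0,0,0],[-0.003,-0.035,0,0,0,0,0],[-0.003,-0.03,0,0,0,0,0],[-0.002,-0.025,0,0,0,0,0],[0,-0.015,0,0,0,0,0],[0,0,0,0,0,0,0],[0,0,0,0,0,0,0],[0,0,0,0,0,0,0]]]' 110; python3 t.py
python3 - <<'E'
from bench import robot;import numpy as np
s=robot.state();R=np.array(s['ee_rot']);print(R.T@(np.array([.538,.313,.16])-s['position']))
E
```

```text
time: 19.05
position: [0.5461, 0.0702, 0.2519]
ee_rot: [[0.999, -0.034, -0.002], [-0.034, -0.999, -0.0], [-0.002, 0.0, -1.0]]
wrist_force: [0.7, 0.6, -2.0]
width: 0.0095
gripper_force: 108.8
time: 20.05
position: [0.5376, 0.2917, 0.2522]
ee_rot: [[0.999, -0.037, -0.001], [-0.037, -0.999, -0.001], [-0.001, 0.001, -1.0]]
wrist_force: [0.9, 0.2, -1.1]
width: 0.0089
gripper_force: 108.7
TORQUE [ 0.08  0.1  -0.03] yaw -0.037221561942337805
[-0.00029611 -0.02140108  0.09220994]
```

```bash
python3 -m pendant '[[[0,-0.006,0.01,0,0,0,0],[0,-0.009,0.02,0,0,0,0],[0,-0.006,0.025,0,0,0,0],[0,0,0.02,0,0,0,0],[0,0,0.01,0,0,0,0],[0,0,0.005,0,0,0,0],[0,0,0,0,0,0,0],[0,0,0,0,0,0,0],[0,0,0,0,0,0,0],[0,0,0,0,0,0,0],[0,0,0,0,0,0,0]]]' 110; python3 t.py
python3 - <<'E'
from m import *
st=robot.state(); R=np.array(st['ee_rot']);p=np.array(st['position'])
a=.1122;R0=np.array([[np.cos(a),np.sin(a),0],[np.sin(a),-np.cos(a),0],[0,0,-1]]);p0=np.array([.5417,-.2044,.0272])
q2=(q[0],q[1]-.003,.11); M=R@R0.T
print('cover centre',M@(W(q2,(0,0,.04))-p0)+p)
f=save('wrist','we'); A=cv2.cvtColor(load('wb')['img'],6);B=cv2.cvtColor(f['img'],6)
for c in((584,308),(561,293),(333,289),(272,319)):
    x,y=c; t=A[y-10:y+10,x-10:x+10]; r=cv2.matchTemplate(B[y-40:y+40,max(0,x-40):x+40],t,5); _,v,_,l=cv2.minMaxLoc(r); print(c,'shift',np.array(l)-30,round(v,2))
s=save('scene','s5'); b=s['img'][235:310,280:370]; m=(b.max(2)<60).astype(np.uint8)
n,l,stt,ce=cv2.connectedComponentsWithStats(m)
for i in range(1,n):
    if stt[i,4]>15: print('knob?',stt[i],ce[i]+(280,235))
E
```

```text
time: 21.15
position: [0.5378, 0.3146, 0.1629]
ee_rot: [[0.999, -0.035, -0.0], [-0.035, -0.999, 0.0], [-0.0, -0.0, -1.0]]
wrist_force: [-0.6, -0.3, -1.7]
width: 0.0089
gripper_force: 108.7
TORQUE [ 0.1   0.15 -0.02] yaw -0.03525502080559486
[ 0.6335 -0.2489  0.1053] res [ 0.4 -1.3 -0.  -2.1 -0.1 -0.5  0.2 -0.3 -0.8 -0.9 -1.7 -1.3 -0.9 -1.6]
cover centre [0.6217 0.2541 0.1757]
(584, 308) shift [-1 -3] 0.8
(561, 293) shift [ 0 -1] 0.99
(333, 289) shift [0 0] 0.99
(272, 319) shift [ 19 -16] 0.92
knob? [ 34  17  17  19 244] [321.7623 261.3893]
```

```bash
python3 -c "
from bench import robot
print(robot.hand_in())"
```

```text
the job is handed in; nothing more can be done
None
```

I turned the knob to its stop, lifted it out and left it in the steel dish, then peeled the cover off from the tab end. It was handed in at about 21 s, still held by the tab: by my measurements level, centred over the drip tray to about 2 mm and roughly 13 cm above it.

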